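# Mix a round flask on the touch-start vortex mixer

## Task

Lift the amber round flask with the orange stopper out of its cradle on the revolving carousel, seat it upright in the black rubber cup of the vortex mixer and press it straight down, firmly but without ramming the glass, until the sprung cup is at or near the bottom of its travel. The mixer only runs while the cup is held down: keep the flask pressed there for three seconds, and finish with the gripper still holding it down. Leave the other flasks standing in their cradles and everything else on the bench where it is.

Things in the scene. Friction and masses are not known exactly. Their poses are not given: they have to be found in the camera images.
- flask: AMBER glass round-bottomed flask, ORANGE stopper, 70 to 130 g. Origin: lowest point of the bulb; z up along the neck; yaw means nothing. Bulb: ball of 51 mm diameter, centre 25.5 mm above the origin. Neck: cylinder of 22 mm diameter from 53 to 95 mm up, then a 3 mm bead of 25 mm diameter. Stopper: 27 mm diameter, 98 to 114 mm up. Weight low in the bulb: it stands upright in a cradle
- carousel: turntable that spins freely when pushed, never locks: white deck of 234 mm diameter, top 35 mm above the bench, blue rim 37 mm high, thin post with black ball (109 mm high) at the centre. Five cork ring cradles (55 mm diameter, rims 51 mm above the bench) on it, 78 mm from the axis, 72 degrees apart. Origin: on the axis at bench height; its x axis points to the amber flask's cradle
- seat0 (a point): where the lowest point of the amber flask's bulb lies while it stands in its cradle: 37.5 mm above the bench; turns with the carousel
- seat1 (a point): the same point of the next cradle anticlockwise from above (clear flask)
- seat2 (a point): the same point of the next one (green flask)
- seat4 (a point): the same point of the cradle next clockwise from the amber flask's (blue flask); the cradle between this and seat2 is empty
- mixer: touch-start vortex mixer, fixed: grey housing 150 mm deep (its x), 120 mm wide (its y), 92 mm high, blue skirt, dial and red rocker switch on its front (-x) face. Origin: centre of its underside. The black rubber cup stands on top, its axis 18 mm towards +x from the origin. The shaking itself is not simulated
- cup_rim (a point): centre of the mouth of the mixer's black rubber cup, level with its rim (134 mm above the bench when up); moves down with the cup. The cup is a ring, 60 mm outside diameter; its mouth narrows as a 45 degree cone from 48 to 28 mm across, 10 mm deep. Seated in it, the flask's lowest point lies about 13 mm below the rim and the flask centres itself
- cup (a joint): how far the mixer's cup is pressed down (m): 0 up, 0.010 at its stop. Sprung upward: it starts to give at about 4.5 N and takes about 1 N more for each mm (9.5 N at 5 mm, 14.5 N at the stop), so the flask's own weight does not move it; it springs back when let go. The mixer's switch makes at 5 mm
- flask_clear: round-bottomed clear glass flask of the same shape as the amber one, with a blue stopper, standing in another cork cradle of the carousel; leave it there. Origin: lowest point of its bulb
- flask_green: round-bottomed green glass flask of the same shape as the amber one, with a white stopper, standing in another cork cradle of the carousel; leave it there. Origin: lowest point of its bulb
- flask_blue: round-bottomed blue glass flask of the same shape as the amber one, with a black stopper, standing in another cork cradle of the carousel; leave it there. Origin: lowest point of its bulb
- tube_rack: blue rack of small capped tubes, 62 x 100 x 41 mm, on the bench near the robot. Origin: centre of its underside
- tip_box: clear pipette-tip box with a yellow lid, 82 x 120 x 75 mm. Origin: centre of its underside
- beaker: small clear glass beaker, 60 mm across, 75 mm high. Origin: centre of its underside
- wash_bottle: white squeeze bottle with a red cap and a bent spout, 66 mm across, 190 mm high. Origin: centre of its underside
- timer: flat white bench timer, 60 x 60 x 18 mm. Origin: centre of its underside
Things that resemble listed ones, but are neither listed nor needed, are in the scene too. Leave any yellow look-alike of the flask_clear alone. What is shaped like the flask_green but pink is not meant.

How it is judged (in metres and radians):
On the way, in this order (a step that is already met when the one before it is completed fails the run):
1. the amber flask is lifted clear of its cradle, held by the gripper (z of flask in the frame of carousel above 0.06 m and contact force between flask and carousel below 0.1 N and contact force between the fingers and flask above 0.5 N), for 0.2 s.
2. the amber flask sits upright in the mixer's cup and holds it at least 5 mm down for 2.5 s (value of joint cup above 0.005 m and horizontal distance between flask and cup_rim below 0.006 m and z of flask in the frame of cup_rim below -0.009 m and angle between flask's own z axis and vertical below 0.17 rad and contact force between flask and mixer above 5 N and contact force between the fingers and flask above 3 N), for 2.5 s.
At the end, for the whole second after the job is handed in: the gripper still presses the amber flask into the mixer's cup: cup 5 mm or more down, flask centred within 6 mm, at least 9 mm into the cup, upright within 10 degrees, over 5 N on the mixer; other flasks within 15 mm of their seats, bench items within 25 mm of their start (all of step 2 and distance between flask_clear and seat1 below 0.015 m and distance between flask_green and seat2 below 0.015 m and distance between flask_blue and seat4 below 0.015 m and distance of each of tube_rack, tip_box, beaker, wash_bottle, timer from where it was at the start of the episode below 0.025 m); the arm keeps its last pose, push and grip.
It fails at once if another flask leaves its cradle on the carousel (more than 20 mm off) or is tipped over (distance between flask_clear and seat1 above 0.02 m or angle between any of flask_clear, flask_green, flask_blue's own z axis and vertical above 0.6 rad or distance between flask_green and seat2 above 0.02 m or distance between flask_blue and seat4 above 0.02 m).
It fails at once if the tube rack, tip box, beaker, wash bottle or timer is pushed more than 25 mm away or knocked over (distance of any of tube_rack, tip_box, beaker, wash_bottle, timer from where it was at the start of the episode above 0.025 m or angle between any of tube_rack, tip_box, beaker, wash_bottle, timer's own z axis and vertical above 0.5 rad).
It fails at once if the amber flask is rammed into the mixer with more than 45 N (contact force between flask and mixer above 45 N).
It also fails if it takes over 51 s, if anything falls off the work surface, if the arm or the gripper's body presses on something with over 40 N, if the wrist force passes 120 N, or if a joint passes its speed limit or range.

## Robot

A 6-joint arm with a two-finger parallel gripper is mounted at the origin on the work surface. World frame = base frame: x ahead of the robot, y to its left, z up, the work surface at z = 0. Lengths are in mm, angles in rad, forces in N, time in s.
With the tool pointing down it reaches from about 350 to 775 mm from the base axis. Payload 7.3 kg.
Tool frame: the origin (TCP) lies on the centre line of the jaws, within the pads' length; the fingertips stand 17 mm ahead of it and the grasp point (between the pads) lies 2 mm behind it; z points along the fingers, y is the line along which they close (so a half turn about z gives the same grasp; the last joint's range is limited). The gripper opens to 92 mm and grips with 3 to 60 N. Pads are 19 mm wide; open, the fingers measure 130 mm over their backs; the gripper's body (75 mm by 190 mm) begins 47 mm behind the grasp point.
Start: joints at [-1.329, 0.342, 1.524, -0, 1.275, -0.146], TCP at [198.553, -486.025, 243.741] pointing down, gripper open.
Joint ranges: [-2.53, 2.53], [-0.77, 2.02], [0.04, 2.7], [-1, 4.14], [0.28, 2.66], [-3.11, 3.11]. Speed limits (rad/s): [2.57, 2.57, 3.14, 3.14, 3.14, 3.14].

## Interface

Orientations are given as [roll, pitch, yaw] about the fixed x, y, z axes, in that order (R = Rz(yaw) Ry(pitch) Rx(roll)).
In Python, from plant import bot gives the robot as it stands. The module is installed in compiled form; this text tells all that it offers.
- The arm moves only by the shell command python3 -m pendant 'ROWS'. ROWS is JSON, a list of rows, each a list of 3 entries, a list of its own where there are three numbers: the shift along the world's x, y, z as a fraction of full scale, then the turn, a rotation vector about the world's x, y, z as a fraction of full scale, then the opening, from -1 (shut) to 1 (fully open), so that 0 is half open. In form: [[[tx, ty, tz], [rx, ry, rz], claw], ...]. A call has exactly 10 rows; each row shifts and turns the commanded pose from where the row before left it; what a row does not reach is not made up. Full scale, the value 1, is 30 mm for a shift and 0.12 rad for a turn. A row lasts 1/12 s, in which the tool goes at most 41.7 mm and 7.16 degrees, less where a joint would pass 70% of its speed; a pose out of reach is approached as far as the arm can. A call with a number of a shift or a turn outside -1 to 1 is refused whole. A call with a gripper value outside its range is refused whole. The fingers move at their own pace and stop on an object; the grip force is fixed at half the most. Time passes only in rows, so rows that do not move let the fingers close, or fill a call up. It gives the time, the measured TCP pose, the force, the opening and the grip force at its end, in the units of the state.
- bot.get_obs(): the state, without advancing time (a new reading comes with each control period).
- bot.capture(name): name is "scene" or "top" or "wrist"; returns the picture (400x640x3 uint8, blue, green, red); there is no depth.
- bot.camera_params(name): a dict with "fovy" (degrees; the focal length in pixels is half the picture's height over the tangent of half this angle, whatever the lens; pixels are square), "cx", "cy" (the principal point, pixels), "camera_from_world" (4x4, takes a point from world to camera coordinates). Camera axes: x right, y down, z forward; pixel columns grow to the right and rows downward; lengths in mm; the calibration is good to about 2 mm. A picture is of the moment at which its call begins: read the wrist's pose just before it. camera_params takes no time and is no camera call; for the wrist camera it gives the pose at the moment of the call.
- bot.close_job(): hands the job in; it is judged then, once.
The state is a dict: "time": time; "joint_positions": joint angles; "dq": joint speeds; "tau": joint torques, N m; "tool_pos": TCP position; "tcp_rot": TCP orientation; "contact_force": force on the tool from outside, world axes, zero at the start; "moment": the same for the moment, N m; "grip_width": finger opening in mm; "finger_force": force on a finger pad.
Only numpy, scipy, OpenCV 4.12 (cv2) and the standard library are available. Lean on these libraries where they do the work, as an engineer would, in place of code of your own. Each camera call takes 0.05 s, during which the arm holds its last target. There are 200 camera calls.

## Working session

There is one attempt and no reset: what is moved stays moved. The work goes in short steps, Python scripts to look and compute and a shell command to move; the robot and the scene stay as the last step left them, time stands still between calls to the robot, and variables do not carry over. Pictures are saved under pics/ and viewed, at most 10 in all, crops included, and the job is handed in when it is done.

```bash
mkdir -p pics; python3 - <<'E'
from plant import bot
import cv2,numpy as np
o=bot.get_obs();print({k:np.round(v,3).tolist() for k,v in o.items()})
for n in("scene","top"):
    im=bot.capture(n);cv2.imwrite(f"pics/{n}0.png",im)
    p=bot.camera_params(n);print(n,p["fovy"],p["cx"],p["cy"],np.round(p["camera_from_world"],3).tolist())
E
```

```text
{'time': 0.0, 'joint_positions': [-1.329, 0.343, 1.525, 0.0, 1.275, -0.146], 'dq': [-0.0, -0.0, -0.001, 0.0, -0.001, 0.0], 'tau': [0.002, -43.124, -24.422, 0.072, 0.056, -0.0], 'tool_pos': [198.473, -485.626, 243.026], 'tcp_rot': [-3.14, -0.0, 0.388], 'contact_force': [0.269, 1.04, 0.655], 'moment': [-0.0, 0.003, 0.035], 'finger_force': 0.0, 'grip_width': 91.936}
scene 46.862807554732285 313.6463945225445 194.97308144333965 [[-0.85, 0.526, 0.02, 469.794], [0.391, 0.656, -0.645, -161.892], [-0.353, -0.541, -0.764, 1832.795], [0.0, 0.0, 0.0, 1.0]]
top 48.42314172321438 319.5944470674159 201.59378897065505 [[0.025, -1.0, -0.008, -15.76], [-0.988, -0.024, -0.154, 593.597], [0.153, 0.012, -0.988, 1516.025], [0.0, 0.0, 0.0, 1.0]]
```

View pics/scene0.png

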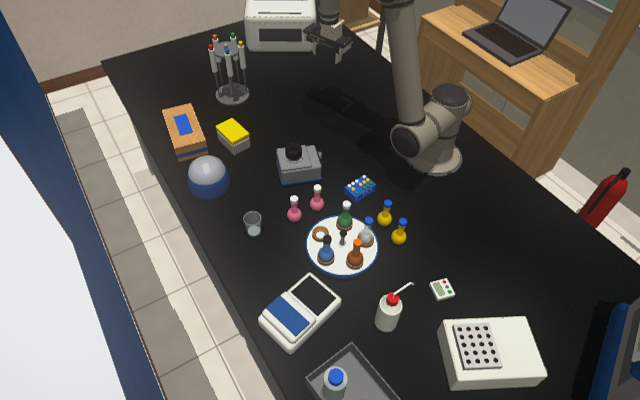

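View pics/top0.png

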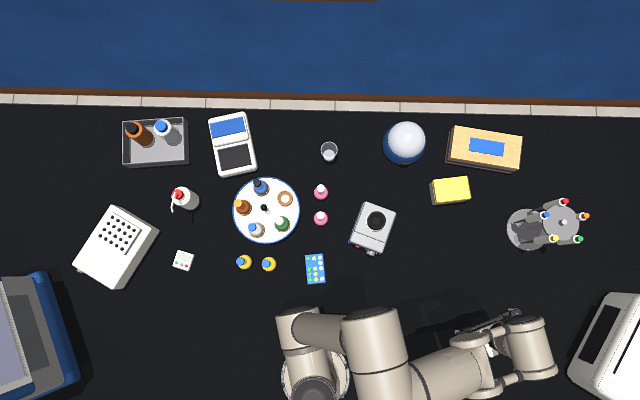

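The top view shows the amber flask with its orange stopper at about (242,207) on the carousel centred at (266,210). Its neighbours are clear at (256,229), green at (282,224), blue at (261,187), and the empty cradle is at (285,198). The pink pair (320,191)/(320,218) and the yellow pair (244,262)/(268,264) are look-alikes standing on the bench. The mixer is at (373,228), with its cup at about (375,220). The amber bottle in the tray at (135,130) is not the target because it isn't on the carousel.

```bash
cat > h.py <<'E'
import cv2,numpy as np
from plant import bot
def ray(p,uv):
    f=200/np.tan(np.radians(p["fovy"])/2);T=np.array(p["camera_from_world"])
    d=T[:3,:3].T@np.array([(uv[0]-p["cx"])/f,(uv[1]-p["cy"])/f,1]);return -T[:3,:3].T@T[:3,3],d
def plane(p,uv,z):
    o,d=ray(p,uv);return o+d*(z-o[2])/d[2]
def two(p,u,q,v):
    a,d=ray(p,u);b,e=ray(q,v);s=np.linalg.lstsq(np.c_[d,-e],b-a,rcond=None)[0]
    A=a+s[0]*d;B=b+s[1]*e;return (A+B)/2,np.linalg.norm(A-B)
def proj(p,X):
    f=200/np.tan(np.radians(p["fovy"])/2);c=(np.array(p["camera_from_world"])@np.r_[X,1])[:3]
    return np.array([p["cx"],p["cy"]])+f*c[:2]/c[2]
def blobs(im,lo,hi,roi,amin=8):
    x0,y0,x1,y1=roi;h=cv2.cvtColor(im,cv2.COLOR_BGR2HSV)[y0:y1,x0:x1]
    n,_,st,c=cv2.connectedComponentsWithStats(cv2.inRange(h,lo,hi))
    return [(np.round(c[i]+[x0,y0],1).tolist(),st[i].tolist()) for i in range(1,n) if st[i,4]>=amin]
E
python3 - <<'E'
from h import *
T=cv2.imread("pics/top0.png");S=cv2.imread("pics/scene0.png")
pt,ps=bot.camera_params("top"),bot.camera_params("scene")
print("orange top",blobs(T,(5,200,190),(14,255,255),(225,190,262,225)))
print("orange sc",blobs(S,(5,200,190),(14,255,255),(335,230,375,275)))
print("black T",blobs(T,(0,0,0),(180,255,45),(355,200,395,235),20))
print("black S",blobs(S,(0,0,0),(180,255,45),(280,138,312,168),20))
a=cv2.resize(T[165:285,225:405],None,fx=4.4,fy=4.4,interpolation=cv2.INTER_CUBIC)
cv2.imwrite("pics/c1.png",a[:, :800])
b=cv2.resize(S[135:285,270:420],None,fx=4,fy=4,interpolation=cv2.INTER_CUBIC);cv2.imwrite("pics/c2.png",b)
E
```

```text
orange top []
orange sc [([357.5, 241.9], [19, 9, 8, 7, 43])]
black T [([375.2, 204.4], [0, 0, 40, 20, 272]), ([376.4, 220.1], [13, 13, 17, 17, 125]), ([392.7, 229.6], [35, 22, 5, 13, 40])]
black S [([294.0, 146.0], [0, 0, 32, 22, 448])]
```

View pics/c1.png

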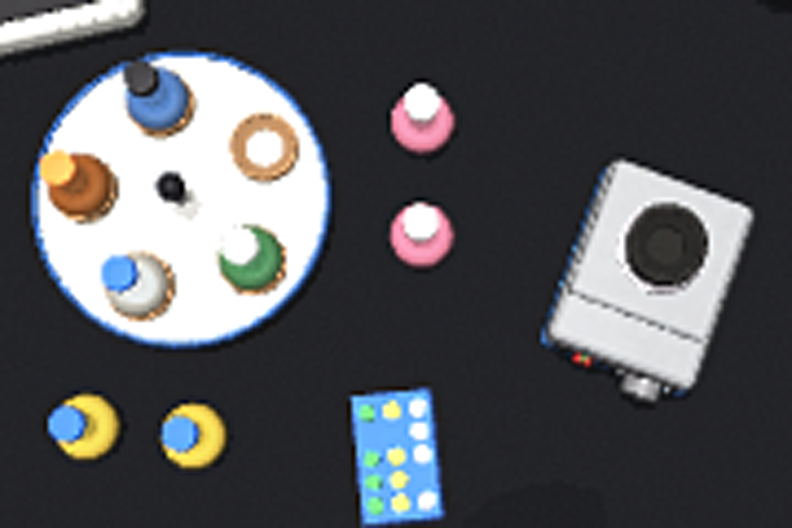

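View pics/c2.png

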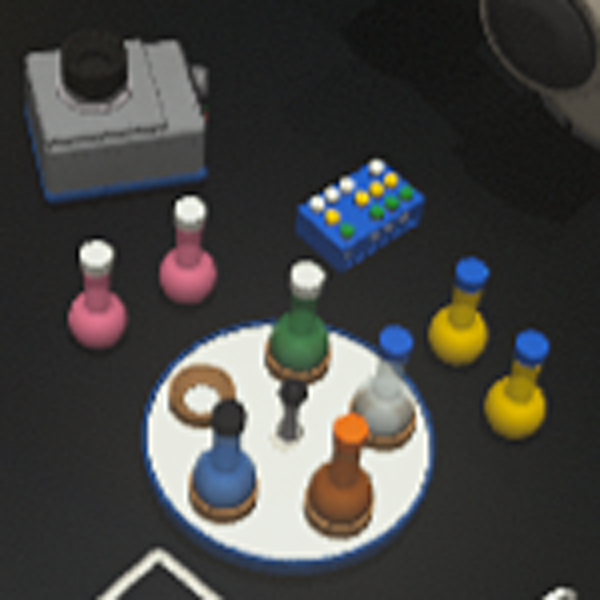

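The crops confirm the target: amber bulb with orange stopper on the white deck, at top (238,203) and scene (357,242). It is the only amber flask in a cork cradle. The cup's black ring is centred at top (376.4,220).

```bash
python3 - <<'E'
from h import *
T=cv2.imread("pics/top0.png");S=cv2.imread("pics/scene0.png")
pt,ps=bot.camera_params("top"),bot.camera_params("scene")
ot=blobs(T,(8,100,190),(22,255,255),(230,195,248,212));os_=blobs(S,(5,200,190),(14,255,255),(335,230,375,275));print(ot)
if ot: print("stopper 2view",two(pt,ot[0][0],ps,os_[0][0]),plane(pt,ot[0][0],149),plane(ps,os_[0][0],145))
print("cup rim top",plane(pt,(376.4,220.1),134), "scene",plane(ps,(293.7,150.5),134))
# black cup in the scene, tight roi
print(blobs(S,(0,0,0),(180,255,60),(284,142,304,162),20))
# white deck
h=cv2.cvtColor(T,cv2.COLOR_BGR2HSV);m=cv2.inRange(h,(100,120,80),(125,255,255))
w=cv2.inRange(T,(200,200,200),(255,255,255));m2=np.zeros_like(w);m2[170:250,225:305]=w[170:250,225:305]
hull=cv2.convexHull(cv2.findNonZero(cv2.morphologyEx(m2,cv2.MORPH_OPEN,np.ones((3,3)))))
e=cv2.fitEllipse(hull);print(e,"carousel",plane(pt,e[0],36))
for n,uv in dict(amber=(81,187),clear=(142,284),green=(252,259),blue=(161,99)).items():
    X=plane(pt,np.array(uv)/4.4+[225,165],63);print(n,X.round(1),np.hypot(*(X-plane(pt,e[0],36))[:2]).round(1))
for n,uv in dict(stop_clear=(120,273),stop_green=(240,243),stop_blue=(140,77)).items(): print(n,plane(pt,np.array(uv)/4.4+[225,165],150).round(1))
for n,z,uvs in (("mixer top corners",92,[(620,160),(752,210),(690,388),(548,330)]),):
    for uv in uvs: print(plane(pt,np.array(uv)/4.4+[225,165],z).round(1))
print("ball",plane(pt,np.array((171,186))/4.4+[225,165],105).round(1))
for q in ((421,103),(420,221)): print("pink",plane(pt,np.array(q)/4.4+[225,165],110).round(1))
E
```

```text
[([237.2, 202.8], [4, 4, 8, 9, 45])]
stopper 2view (array([567.59689129, 267.6833243 , 148.42113758]), np.float64(0.6371523408121961)) [567.27251182 267.77856152 149.        ] [566.21198458 265.72240052 145.        ]
cup rim top [ 523.09143328 -190.33365625  134.        ] scene [ 529.21804245 -177.51952474  134.        ]
[([293.2, 149.7], [0, 0, 20, 19, 287])]
((258.6721496582031, 202.68431091308594), (65.50574493408203, 88.17255401611328), 133.59100341796875) carousel [586.23503853 214.36413616  36.        ]
amber [564.  262.5  63. ] 53.0
clear [488.6 210.8  63. ] 97.7
green [510.4 125.4  63. ] 116.9
blue [636.1 202.6  63. ] 51.2
stop_clear [488.7 214.2 150. ]
stop_green [513.1 126.4 150. ]
stop_blue [636.4 206.4 150. ]
[ 591.2 -159.2   92. ]
[ 554.7 -261.1   92. ]
[ 417.2 -214.    92. ]
[ 458.5 -105.5   92. ]
ball [560.7 185.7 105. ]
pink [629.   -4.4 110. ]
pink [537.7  -5.9 110. ]
```

Checks:
- Carousel axis is at (561,186). Amber flask is at (566,265), 79 mm from the axis, against the stated 78.
- Two-view stopper height is 148, which fits.
- Cup is at (523,-190), 18 mm from the mixer centre, as stated.

I'll close tangentially along x (yaw π/2) to keep the gripper body away from the wash bottle.

```bash
python3 -m pendant '[[[0.25,0.5,0],[0,0,0.4],0.3],[[0.49,1,0],[0,0,0.4],0.3],[[0.49,1,0],[0,0,0.4],0.3],[[0.49,1,0],[0,0,0.4],0.3],[[0.49,1,0],[0,0,0.4],0.3],[[0.49,1,0],[0,0,0.4],0.3],[[0.49,1,0],[0,0,0.4],0.3],[[0.49,1,0],[0,0,0.4],0.3],[[0.49,1,0],[0,0,0.4],0.3],[[0.49,1,0],[0,0,0.4],0.3]]'
python3 -m pendant '[[[0.49,1,0],[0,0,0.4],0.3],[[0.49,1,0],[0,0,0.4],0.3],[[0.49,1,0],[0,0,0.4],0.3],[[0.49,1,0],[0,0,0.4],0.3],[[0.49,1,0],[0,0,0.4],0.3],[[0.49,1,0],[0,0,0.4],0.3],[[0.49,1,0],[0,0,0.4],0.3],[[0.49,1,0],[0,0,0.4],0.3],[[0.49,1,0],[0,0,0.4],0.3],[[0.49,0.5,0],[0,0,0.4],0.3]]'
```

```text
time: 0.93
tool_pos: [338.6, -199.4, 243.6]
tcp_rot: [-3.141, -0.0, 0.87]
contact_force: [1.0, 0.5, -0.6]
grip_width: 59.8
finger_force: 0.0
time: 1.77
tool_pos: [485.4, 87.1, 243.4]
tcp_rot: [-3.141, -0.001, 1.352]
contact_force: [-0.0, -1.4, 0.1]
grip_width: 59.8
finger_force: 0.0
```

```bash
python3 -m pendant '[[[0.45,0.9,0],[0,0,0.3],0.3],[[0.45,0.9,0],[0,0,0.3],0.3],[[0.45,0.9,0],[0,0,0.3],0.3],[[0.45,0.9,0],[0,0,0.3],0.3],[[0.45,0.9,0],[0,0,0.3],0.3],[[0.25,0.8,0],[0,0,0.3],0.3],[[0.15,0.5,0],[0,0,0.02],0.3],[[0,0.2,0],[0,0,0],0.3],[[0,0,0],[0,0,0],0.3],[[0,0,0],[0,0,0],0.3]]'
python3 - <<'E'
from h import *
o=bot.get_obs();print(np.round(o["tool_pos"],1),np.round(o["tcp_rot"],3),np.round(o["joint_positions"],2))
p=bot.camera_params("wrist");im=bot.capture("wrist");cv2.imwrite("pics/w1.png",im)
print(p["fovy"],p["cx"],p["cy"],np.round(p["camera_from_world"],3).tolist())
for z in(125,145,151.5):print(z,proj(p,[566,265,z]))
print("tcp",proj(p,o["tool_pos"]))
print(blobs(im,(5,150,150),(20,255,255),(0,0,640,400),100))
E
```

```text
time: 2.6
tool_pos: [564.4, 263.4, 243.3]
tcp_rot: [-3.141, 0.001, 1.566]
contact_force: [0.1, -0.5, 0.2]
grip_width: 59.6
finger_force: 0.0
[564.4 263.4 243.3] [-3.141e+00  1.000e-03  1.566e+00] [ 0.31  0.53  1.23 -0.    1.38  0.32]
60.216338073235875 316.43752644525495 195.50789602518643 [[1.0, -0.004, -0.002, -563.01], [-0.004, -0.969, 0.246, 227.655], [-0.003, -0.246, -0.969, 454.063], [0.0, 0.0, 0.0, 1.0]]
125 [318.45745394 194.59315122]
145 [318.56166219 201.38661062]
151.5 [318.59914827 203.83037273]
tcp [315.8535424  263.33152422]
[]
```

View pics/w1.png

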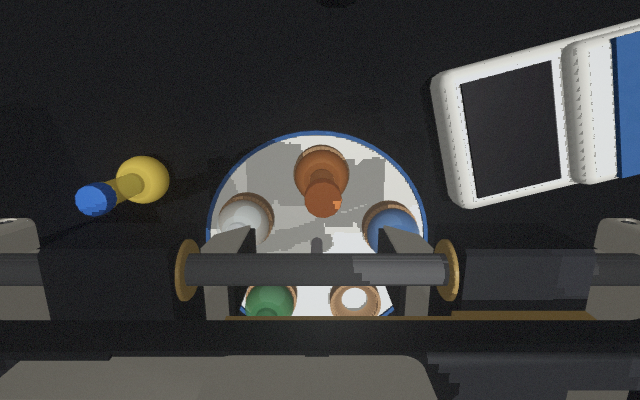

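The wrist view shows the amber stopper at (323,200) and its bulb centre at (322,173), with the blue bulb at right and the clear one at left. I'll turn that into a position.

```bash
python3 - <<'E'
from h import *
p=bot.camera_params("wrist");im=cv2.imread("pics/w1.png")
m=blobs(im,(5,140,60),(20,255,255),(285,140,360,225),100);print(m)
h=cv2.cvtColor(im,cv2.COLOR_BGR2HSV)[140:225,285:360];mk=cv2.inRange(h,(3,120,40),(20,255,255))
for r in range(0,85,5):
    c=np.flatnonzero(mk[r]);print(r+140,(c.min()+285,c.max()+285) if len(c) else None,end=" ")
print()
print("stopper top",plane(p,(323,201),151.5),"bulb",plane(p,(321.5,174),63))
E
```

```text
[([321.5, 181.8], [10, 10, 53, 68, 2610])]
140 None 145 None 150 (np.int64(317), np.int64(327)) 155 (np.int64(306), np.int64(337)) 160 (np.int64(300), np.int64(342)) 165 (np.int64(298), np.int64(345)) 170 (np.int64(295), np.int64(347)) 175 (np.int64(295), np.int64(347)) 180 (np.int64(295), np.int64(347)) 185 (np.int64(296), np.int64(345)) 190 (np.int64(299), np.int64(343)) 195 (np.int64(303), np.int64(340)) 200 (np.int64(305), np.int64(341)) 205 (np.int64(306), np.int64(340)) 210 (np.int64(308), np.int64(336)) 215 (np.int64(314), np.int64(330)) 220 None 
stopper top [569.22428435 266.54194141 151.5       ] bulb [569.30403427 269.01309047  63.        ]
```

```bash
python3 -m pendant '[[[0.12,0.12,-0.4],[0,0,0],0.3],[[0,0,-0.8],[0,0,0],0.3],[[0,0,-0.8],[0,0,0],0.3],[[0,0,-0.8],[0,0,0],0.3],[[0,0,-0.6],[0,0,0],0.3],[[0,0,-0.4],[0,0,0],0.3],[[0,0,-0.3],[0,0,0],0.3],[[0,0,-0.23],[0,0,0],0.3],[[0,0,0],[0,0,0],0.3],[[0,0,0],[0,0,0],0.3]]'
python3 - <<'E'
from h import *
for n in("wrist","top","scene"):
    im=bot.capture(n);cv2.imwrite(f"pics/{n}2.png",im)
w=cv2.imread("pics/wrist2.png");t=cv2.imread("pics/scene2.png")
t=cv2.resize(t[180:300,290:430],(466,400),interpolation=cv2.INTER_CUBIC)
cv2.imwrite("pics/m2.png",cv2.resize(np.hstack([w[:,150:480],t]),None,fx=1,fy=1))
E
```

```text
time: 3.48
tool_pos: [568.7, 267.4, 114.0]
tcp_rot: [3.141, -0.0, 1.566]
contact_force: [-0.1, -0.0, 1.1]
grip_width: 59.5
finger_force: 0.0
```

View pics/m2.png

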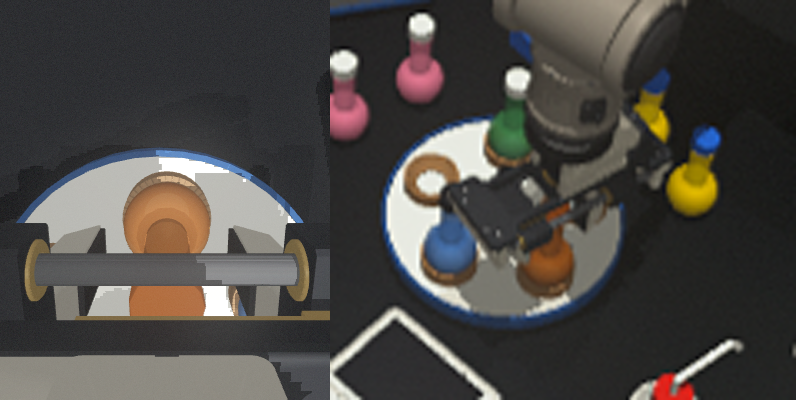

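The wrist view shows the neck (crop x≈167) midway between the fingers (faces at 104 and 230). Nothing touches, so I'll close.

```bash
python3 -m pendant '[[[0,0,0],[0,0,0],-0.2],[[0,0,0],[0,0,0],-0.3],[[0,0,0],[0,0,0],-0.45],[[0,0,0],[0,0,0],-0.6],[[0,0,0],[0,0,0],-1],[[0,0,0],[0,0,0],-1],[[0,0,0],[0,0,0],-1],[[0,0,0],[0,0,0],-1],[[0,0,0],[0,0,0],-1],[[0,0,0],[0,0,0],-1]]'
```

```text
time: 4.47
tool_pos: [568.5, 267.6, 113.9]
tcp_rot: [3.141, -0.0, 1.566]
contact_force: [-0.1, -0.8, 0.0]
grip_width: 25.6
finger_force: 30.0
```

The width of 25.6 mm means the upper ends of the pads sit on the 25 mm bead, not the 22 mm neck. I'll reopen slightly, go 4.5 mm lower and regrip.

```bash
python3 -m pendant '[[[0,0,0],[0,0,0],-0.2],[[0,0,0],[0,0,0],-0.2],[[0,0,0],[0,0,0],-0.2],[[0,0,0],[0,0,0],-0.2],[[0,0,-0.05],[0,0,0],-0.2],[[0,0,-0.05],[0,0,0],-0.2],[[0,0,-0.05],[0,0,0],-0.2],[[0,0,0],[0,0,0],-0.2],[[0,0,0],[0,0,0],-0.2],[[0,0,0],[0,0,0],-0.2]]'
python3 -m pendant '[[[0,0,0],[0,0,0],-0.3],[[0,0,0],[0,0,0],-0.4],[[0,0,0],[0,0,0],-0.5],[[0,0,0],[0,0,0],-1],[[0,0,0],[0,0,0],-1],[[0,0,0],[0,0,0],-1],[[0,0,0],[0,0,0],-1],[[0,0,0],[0,0,0],-1],[[0,0,0],[0,0,0],-1],[[0,0,0],[0,0,0],-1]]'
```

```text
time: 5.3
tool_pos: [568.5, 267.6, 109.3]
tcp_rot: [3.142, -0.0, 1.566]
contact_force: [0.0, 0.6, -0.5]
grip_width: 36.8
finger_force: 0.0
time: 6.13
tool_pos: [568.5, 267.6, 109.4]
tcp_rot: [3.141, -0.0, 1.566]
contact_force: [0.3, -0.5, 0.6]
grip_width: 24.8
finger_force: 30.0
```

```bash
python3 -m pendant '[[[0,0,0.1],[0,0,0],-1],[[0,0,0.2],[0,0,0],-1],[[0,0,0.3],[0,0,0],-1],[[0,0,0.4],[0,0,0],-1],[[0,0,0.4],[0,0,0],-1],[[0,0,0.3],[0,0,0],-1],[[0,0,0.2],[0,0,0],-1],[[0,0,0.1],[0,0,0],-1],[[0,0,0],[0,0,0],-1],[[0,0,0],[0,0,0],-1]]'
python3 - <<'E'
from h import *
w=bot.capture("wrist");t=bot.capture("scene")
print(bot.get_obs()["grip_width"])
t=cv2.resize(t[180:300,290:430],(466,400),interpolation=cv2.INTER_CUBIC)
cv2.imwrite("pics/m3.png",np.hstack([w[:,150:480],t]))
E
```

```text
time: 6.97
tool_pos: [568.3, 267.5, 169.1]
tcp_rot: [-3.141, 0.0, 1.566]
contact_force: [0.2, 0.4, -1.5]
grip_width: 24.8
finger_force: 30.0
25.040057401748022
```

View pics/m3.png

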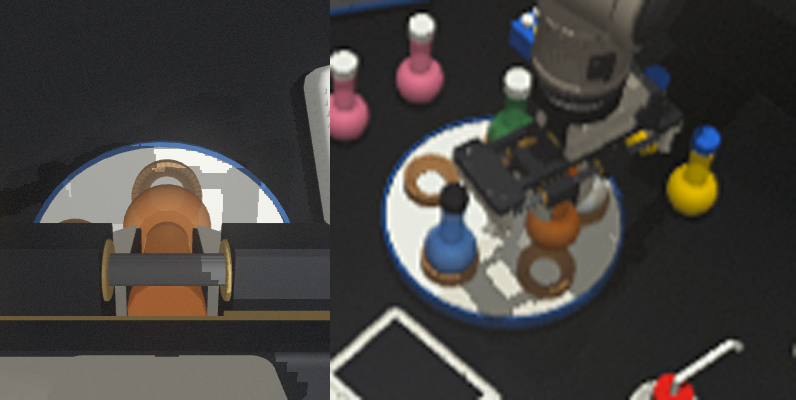

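The flask hangs from the gripper and its cradle is empty below; the other flasks are undisturbed. The bulb in the wrist view spans crop x 124–210 with its upper edge at row ≈183. I'll raise it and travel past the cup so the wrist camera can see the cup.

```bash
python3 -m pendant '[[[0,0,0.3],[0,0,0],-1],[[0,0,0.5],[0,0,0],-1],[[0,0,0.6],[0,0,0],-1],[[0,0,0.6],[0,0,0],-1],[[0,-0.1,0.5],[0,0,0],-1],[[0,-0.2,0.3],[0,0,0],-1],[[-0.1,-0.4,0.1],[0,0,0],-1],[[-0.1,-0.6,0],[0,0,0],-1],[[-0.1,-0.7,0],[0,0,0],-1],[[-0.1,-0.7,0],[0,0,0],-1]]'
python3 -m pendant '[[[-0.1,-0.8,0],[0,0,0],-1],[[-0.1,-0.8,0],[0,0,0],-1],[[-0.1,-0.8,0],[0,0,0],-1],[[-0.1,-0.8,0],[0,0,0],-1],[[-0.1,-0.8,0],[0,0,0],-1],[[-0.1,-0.8,0],[0,0,0],-1],[[-0.1,-0.8,0],[0,0,0],-1],[[-0.1,-0.8,0],[0,0,0],-1],[[-0.1,-0.8,0],[0,0,0],-1],[[-0.1,-0.8,0],[0,0,0],-1]]'
python3 -m pendant '[[[0,-0.8,0],[0,0,0],-1],[[0,-0.8,0],[0,0,0],-1],[[0,-0.8,0],[0,0,0],-1],[[0,-0.7,0],[0,0,0],-1],[[0,-0.6,0],[0,0,0],-1],[[0,-0.4,0],[0,0,0],-1],[[0,-0.2,0],[0,0,0],-1],[[0,-0.1,0],[0,0,0],-1],[[0,0,0],[0,0,0],-1],[[0,0,0],[0,0,0],-1]]'
```

```text
time: 7.9
tool_pos: [555.5, 185.0, 255.4]
tcp_rot: [-3.14, 0.001, 1.567]
contact_force: [-0.1, -0.6, -1.7]
grip_width: 25.0
finger_force: 30.0
time: 8.73
tool_pos: [525.1, -55.2, 255.6]
tcp_rot: [-3.14, -0.0, 1.566]
contact_force: [-0.5, -0.2, -0.4]
grip_width: 25.2
finger_force: 30.0
time: 9.57
tool_pos: [526.4, -184.7, 256.2]
tcp_rot: [-3.141, -0.0, 1.567]
contact_force: [0.3, -0.3, -0.7]
grip_width: 25.0
finger_force: 30.0
```

Go 75 mm beyond the cup and look.

```bash
python3 -m pendant '[[[0,-0.2,0],[0,0,0],-1],[[0,-0.4,0],[0,0,0],-1],[[0,-0.5,0],[0,0,0],-1],[[0,-0.5,0],[0,0,0],-1],[[0,-0.4,0],[0,0,0],-1],[[0,-0.3,0],[0,0,0],-1],[[0,-0.2,0],[0,0,0],-1],[[0,0,0],[0,0,0],-1],[[0,0,0],[0,0,0],-1],[[0,0,0],[0,0,0],-1]]'
python3 - <<'E'
from h import *
o=bot.get_obs();print(np.round(o["tool_pos"],1))
p=bot.camera_params("wrist");w=bot.capture("wrist");cv2.imwrite("pics/w4.png",w)
print(p["cx"],p["cy"],np.round(p["camera_from_world"],3).tolist())
print("cup exp",proj(p,[523,-190,134]),"bulb exp",proj(p,o["tool_pos"]+[0,0,-46.5]))
E
```

```text
time: 10.4
tool_pos: [526.4, -260.0, 256.3]
tcp_rot: [-3.142, -0.0, 1.566]
contact_force: [0.2, 0.6, -0.8]
grip_width: 24.5
finger_force: 30.0
[ 526.4 -260.   256.3]
316.43752644525495 195.50789602518643 [[1.0, -0.004, -0.001, -527.534], [-0.004, -0.97, 0.244, -282.852], [-0.002, -0.244, -0.97, 337.893], [0.0, 0.0, 0.0, 1.0]]
cup exp [311.17846715 103.01904273] bulb exp [316.0925691  227.92710371]
```

View pics/w4.png

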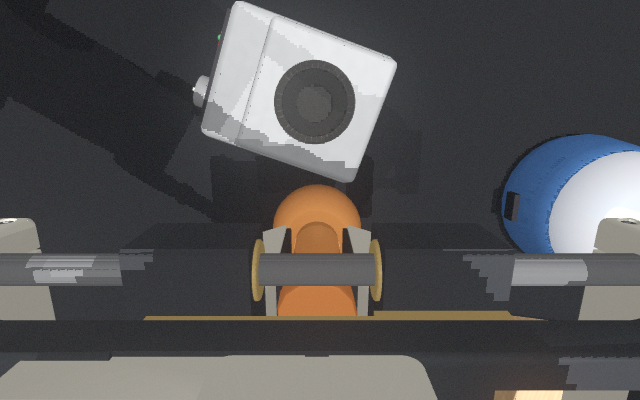

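The cup's outer circle is centred at (314.5,101.5) and about 81 px wide, which puts it at (525.4,-189), z 134. The depth from its size, 255, matches the 254 expected. The bulb at (317,228) sits right under the TCP, so the flask hangs upright. Shift is −1.5 in x and +71 in y, then down 52.

```bash
python3 -m pendant '[[[-0.05,0.3,0],[0,0,0],-1],[[0,0.5,0],[0,0,0],-1],[[0,0.6,0],[0,0,0],-1],[[0,0.5,0],[0,0,0],-1],[[0,0.3,0],[0,0,0],-1],[[0,0.17,0],[0,0,0],-1],[[0,0,-0.1],[0,0,0],-1],[[0,0,-0.2],[0,0,0],-1],[[0,0,-0.2],[0,0,0],-1],[[0,0,-0.2],[0,0,0],-1]]'
python3 -m pendant '[[[0,0,-0.2],[0,0,0],-1],[[0,0,-0.2],[0,0,0],-1],[[0,0,-0.2],[0,0,0],-1],[[0,0,-0.15],[0,0,0],-1],[[0,0,-0.1],[0,0,0],-1],[[0,0,-0.1],[0,0,0],-1],[[0,0,-0.08],[0,0,0],-1],[[0,0,0],[0,0,0],-1],[[0,0,0],[0,0,0],-1],[[0,0,0],[0,0,0],-1]]'
```

```text
time: 11.28
tool_pos: [524.7, -189.9, 234.3]
tcp_rot: [-3.141, -0.0, 1.565]
contact_force: [0.7, -1.3, -0.5]
grip_width: 24.8
finger_force: 30.0
time: 12.12
tool_pos: [525.1, -189.4, 204.7]
tcp_rot: [3.141, 0.0, 1.566]
contact_force: [0.5, 0.0, -1.2]
grip_width: 24.7
finger_force: 30.0
```

```bash
python3 -m pendant '[[[0,0,-0.06],[0,0,0],-1],[[0,0,-0.06],[0,0,0],-1],[[0,0,-0.06],[0,0,0],-1],[[0,0,-0.06],[0,0,0],-1],[[0,0,-0.06],[0,0,0],-1],[[0,0,-0.04],[0,0,0],-1],[[0,0,-0.03],[0,0,0],-1],[[0,0,-0.03],[0,0,0],-1],[[0,0,0],[0,0,0],-1],[[0,0,0],[0,0,0],-1]]'
python3 -m pendant '[[[0,0,-0.03],[0,0,0],-1],[[0,0,-0.03],[0,0,0],-1],[[0,0,-0.02],[0,0,0],-1],[[0,0,-0.02],[0,0,0],-1],[[0,0,0],[0,0,0],-1],[[0,0,0],[0,0,0],-1],[[0,0,0],[0,0,0],-1],[[0,0,0],[0,0,0],-1],[[0,0,0],[0,0,0],-1],[[0,0,0],[0,0,0],-1]]'
```

```text
time: 12.95
tool_pos: [525.0, -189.3, 192.5]
tcp_rot: [3.141, 0.0, 1.566]
contact_force: [0.7, 0.8, 0.0]
grip_width: 25.0
finger_force: 30.0
time: 13.78
tool_pos: [525.2, -189.4, 190.2]
tcp_rot: [3.14, 0.001, 1.566]
contact_force: [-1.3, 0.8, 5.5]
grip_width: 24.7
finger_force: 30.0
```

```bash
python3 -m pendant '[[[0,0,-0.03],[0,0,0],-1],[[0,0,-0.03],[0,0,0],-1],[[0,0,-0.03],[0,0,0],-1],[[0,0,-0.03],[0,0,0],-1],[[0,0,-0.02],[0,0,0],-1],[[0,0,-0.02],[0,0,0],-1],[[0,0,0],[0,0,0],-1],[[0,0,0],[0,0,0],-1],[[0,0,0],[0,0,0],-1],[[0,0,0],[0,0,0],-1]]'
```

```text
time: 14.62
tool_pos: [525.5, -189.6, 186.1]
tcp_rot: [3.139, 0.001, 1.566]
contact_force: [-1.6, 1.4, 9.6]
grip_width: 24.8
finger_force: 30.0
```

```bash
python3 -m pendant '[[[0,0,-0.03],[0,0,0],-1],[[0,0,-0.03],[0,0,0],-1],[[0,0,-0.02],[0,0,0],-1],[[0,0,-0.02],[0,0,0],-1],[[0,0,-0.01],[0,0,0],-1],[[0,0,0],[0,0,0],-1],[[0,0,0],[0,0,0],-1],[[0,0,0],[0,0,0],-1],[[0,0,0],[0,0,0],-1],[[0,0,0],[0,0,0],-1]]'
python3 - <<'E'
from h import *
s=bot.capture("scene");p=bot.camera_params("scene")
u=proj(p,[525,-189,134]).astype(int);print(u)
cv2.imwrite("pics/s5.png",cv2.resize(s[u[1]-50:u[1]+50,u[0]-60:u[0]+60],(720,600),interpolation=cv2.INTER_CUBIC))
E
```

```text
time: 15.45
tool_pos: [525.6, -189.7, 183.3]
tcp_rot: [3.139, 0.002, 1.566]
contact_force: [-2.0, 0.6, 11.7]
grip_width: 24.9
finger_force: 30.0
[293 148]
```

View pics/s5.png

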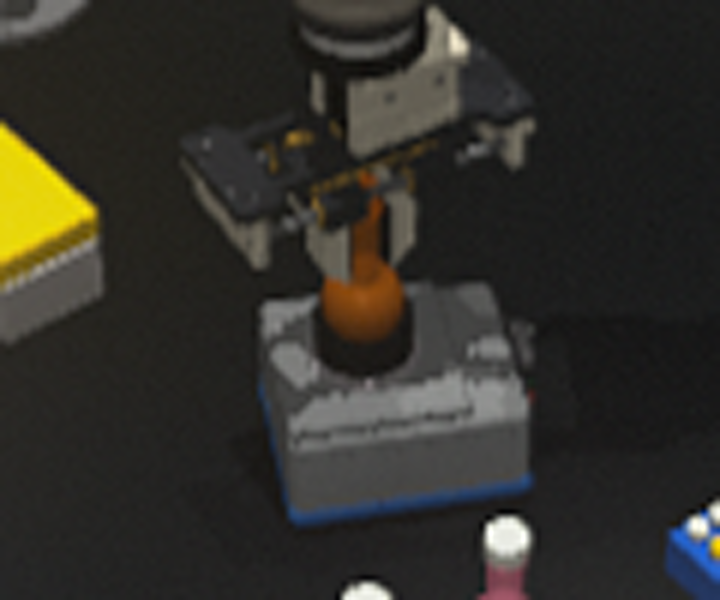

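The flask sits upright and centred in the cup, at about 8 mm of travel (12.7 N). I'll press 0.9 mm more and hold.

```bash
python3 -m pendant '[[[0,0,-0.02],[0,0,0],-1],[[0,0,-0.01],[0,0,0],-1],[[0,0,0],[0,0,0],-1],[[0,0,0],[0,0,0],-1],[[0,0,0],[0,0,0],-1],[[0,0,0],[0,0,0],-1],[[0,0,0],[0,0,0],-1],[[0,0,0],[0,0,0],-1],[[0,0,0],[0,0,0],-1],[[0,0,0],[0,0,0],-1]]'
for i in 1 2 3 4; do python3 -m pendant '[[[0,0,0],[0,0,0],-1],[[0,0,0],[0,0,0],-1],[[0,0,0],[0,0,0],-1],[[0,0,0],[0,0,0],-1],[[0,0,0],[0,0,0],-1],[[0,0,0],[0,0,0],-1],[[0,0,0],[0,0,0],-1],[[0,0,0],[0,0,0],-1],[[0,0,0],[0,0,0],-1],[[0,0,0],[0,0,0],-1]]' | egrep 'time|tool_pos|contact'; done
```

```text
time: 16.33
tool_pos: [525.6, -189.7, 182.5]
tcp_rot: [3.138, 0.002, 1.566]
contact_force: [-2.4, 0.8, 13.9]
grip_width: 24.5
finger_force: 30.0
time: 17.17
tool_pos: [525.6, -189.7, 182.5]
contact_force: [-2.0, 1.5, 12.7]
time: 18.0
tool_pos: [525.6, -189.7, 182.5]
contact_force: [-1.7, 1.4, 14.2]
time: 18.83
tool_pos: [525.6, -189.7, 182.5]
contact_force: [-1.9, 2.3, 12.7]
time: 19.67
tool_pos: [525.6, -189.7, 182.5]
contact_force: [-2.5, 1.6, 13.6]
```

Held for over 4 s at a steady ~13.5 N plus the flask's weight, with no slip. Handing in.

```bash
python3 -c "
from plant import bot
print(bot.close_job())"
```

```text
the job is handed in; nothing more can be done
None
```

The job is handed in at about 20 s: the gripper still holds the amber flask upright in the mixer cup, pressed about 9–10 mm down (estimated from force and tool height) for over 4 s at a steady ~14 N; no verdict was returned.

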